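# Ready the closure torque tester for the next bottle

## Robot

A 6-joint arm with a two-finger parallel gripper is mounted at the origin on a cart in front of the work surface, level with it; the furniture and walls round the work are solid. World frame = base frame: x ahead of the robot, y to its left, z up, the work surface at z = 0. Lengths are in mm, angles in degrees, forces in N, time in s.
With the tool pointing down it reaches from about 300 to 875 mm from the base axis. Payload 6.4 kg.
Tool frame: the origin (TCP) lies on the centre line of the jaws, within the pads' length; the fingertips stand 22 mm ahead of it and the grasp point (between the pads) lies 3 mm ahead of it; z points along the fingers, y is the line along which they close (so a half turn about z gives the same grasp; the last joint's range is limited). The gripper opens to 85 mm and grips with 20 to 120 N. Pads are 22 mm wide; open, the fingers measure 114 mm over their backs; the gripper's body (76 mm by 85 mm) begins 54 mm behind the grasp point. The pads swing forward as they close: fully open they stand 13 mm farther back than shut.
Start: joints at [53.497, 10.359, 92.074, -0, 77.567, -11.82], TCP at [240.11, 522.483, 253.288] pointing down, gripper open.
Joint ranges: [-171.53, 171.53], [-51.25, 118.39], [17.06, 147.69], [-65.23, 245.23], [0, 150.52], [-178.68, 178.68]. Speed limits (degrees/s): [147.25, 147.25, 172.46, 180, 180, 180].

## Interface

Orientations are given as a 3x3 rotation matrix whose columns are the frame's x, y, z axes.
In Python, from cell import env gives the robot as it stands. The module is installed in compiled form; this text tells all that it offers.
- The arm moves only by the tool step_arm, never from a script. Its argument "motion" is a list of rows, each a list of 6 numbers: the shift along the world's x, y, z each as a share of 0.5 m, from -1 to 1, then the turn, a rotation vector about the world's x, y, z each as a share of 180 degrees, from -1 to 1. A call has 1 to 8 rows; each row shifts and turns the commanded pose from where the row before left it; what a row does not reach is not made up. A row lasts 1/8 s, in which the tool goes at most 62.5 mm and 10.7 degrees, less where a joint would pass 70% of its speed; a pose out of reach is approached as far as the arm can. A call with a number of a shift or a turn outside -1 to 1 is refused whole. A call with a gripper value outside its range is refused whole. "gripper" is the opening, from 0 (shut) to 1 (fully open), set as the call begins (left out, the last holds). The fingers move at their own pace and stop on an object; "grip_force" is the grip in N (left out, the last holds). Time passes only in rows, so rows that do not move let the fingers close. It gives the time, the measured TCP pose, the force, the opening and the grip force at its end, in the units of the state.
- env.observe(): the state, without advancing time (a new reading comes with each control period).
- env.capture(name): name is "scene" or "top"; returns the picture (400x640x3 uint8, blue, green, red); there is no depth.
- env.get_calibration(name): a dict with "K" (3x3 intrinsics, pixels), "dist" ([k1, k2, p1, p2, k3] as OpenCV has them; the pictures are not rectified), "world_to_cam" (4x4, takes a point from world to camera coordinates). Camera axes: x right, y down, z forward; pixel columns grow to the right and rows downward; lengths in mm; the calibration is good to about 2 mm. A picture is of the moment at which its call begins. get_calibration takes no time and is no camera call.
- env.close_job(): hands the job in; it is judged then, once.
The state is a dict: "time_s": time; "q": joint angles; "qd": joint speeds; "effort": joint torques, N m; "position": TCP position; "eef_rot": TCP orientation; "wrist_force": force on the tool from outside, world axes, zero at the start; "torque": the same for the moment, N m; "opening": finger opening in mm; "gripper_force": force on a finger pad.
Only numpy, scipy, OpenCV 4.12 (cv2) and the standard library are available. Lean on these libraries where they do the work, as an engineer would, in place of code of your own. Each camera call takes 0.05 s, during which the arm holds its last target. There are 200 camera calls.

## Task

Get the closure torque tester ready for its next bottle. First, with the clamp table still empty, turn the red peak hand back to its zero stop with the knob on the dial; then stand the black-capped oil bottle upright on the table between the four rubber posts and slide the jaw up until its two posts hold the bottle against the two fixed ones. Leave the other dropper bottle standing where it is.

Things in the scene. Friction and masses are not known exactly. Their poses are not given: they have to be found in the camera images.
- tester: Torque tester: low white case 230 (x) x 280 (y) x 66 mm, fixed, with a white dial 142 mm across on its right half and an aluminium clamp table on its left half, seen from the robot. Origin under the case's centre; x points from its front (robot side) to its back, y left, z up. Dial axis at (-10, -68) mm; the clamp table's top is 88 mm above the bench, 118 x 112 mm.
- peak_knob (a joint): Reset knob with the red peak hand on one upright shaft in the dial's centre. 0 rad = hand on its zero stop (points to the tester's front left, 135 degrees counter-clockwise from its x axis, seen from above). Grows to 4.6 as the hand turns clockwise seen from above: turn counter-clockwise to bring it back. Friction holds it where it is left.
- knob_grip (a point): Grip point on the knob's axis, 100 mm above the bench. The knob is an upright black wing 50 mm long, 14 mm thick, 80.5 to 112.5 mm above the bench, on a 38 mm round hub; the dial's glass and bezel below reach 76 mm. x axis along the wing, the way the red hand points; z up.
- pointer_tip (a point): Tip of the red peak hand, under the glass, 52 mm from the shaft.
- nest (a point): Point on the clamp table's top (88 mm above the bench) where the axis of the clamped bottle belongs. Axes as the tester's. The two fixed posts stand at (+22.4, +15) and (+22.4, -15) mm from it; all four posts are black rubber, 14 mm in diameter, 32.5 mm high with their caps.
- jaw (a joint): Sliding jaw with the other two posts; slides along the tester's +x (away from the robot) 0 to 0.055 m. 0 = fully open, its posts at (-55.4, +-15) mm from the nest; at 0.033 its posts touch a bottle that rests against the fixed posts. Stiff (about 5 N): it stays where it is left.
- thumb_plate (a point): Middle of the upper edge of the jaw's upright black thumb plate, 121 mm above the bench: 13 mm thick (tester's x), 50 mm wide (y), 77.6 mm in front of the jaw's posts. The flat steel carriage at its foot is 75 mm above the bench; the table plate (top at 88 mm) begins 35 mm behind it with the jaw closed, 68 mm with it open.
- oil_bottle: White dropper bottle with black cap and nozzle, 40 mm in diameter, 120 mm tall; its round body is straight from the base to 85 mm, the cap above is 22 mm wide. Origin at the centre of its underside, z up. 0.1 kg.
- flux_bottle: A smaller white dropper bottle with a white nozzle, 34 mm in diameter, 105 mm tall, a bystander. Origin at the centre of its underside.
Not all that is in view belongs to the job. What is shaped like the oil_bottle but blue, green or orange is not meant.

How it is judged (in metres and radians):
On the way, in this order (a step that is already met when the one before it is completed fails the run):
1. the red peak hand is back on its zero stop while the bottle is still off the clamp table (value of joint peak_knob below 0.05 rad and horizontal distance between oil_bottle and nest above 0.08 m), for 0.2 s.
2. the oil bottle stands upright on the clamp table between the posts (z of oil_bottle in the frame of nest below 0.004 m and horizontal distance between oil_bottle and nest below 0.025 m and angle between oil_bottle's own z axis and vertical below 0.08 rad), for 0.2 s.
At the end, for the whole second after the job is handed in: The red hand is on its zero stop (within 0.05 rad); the oil bottle stands upright (within 0.06 rad) and still on the clamp table, its axis within 3 mm of the nest, with the jaw closed up to it (jaw beyond 31.5 mm, touching at 33 mm); the other dropper bottle stands within 20 mm of where it was (value of joint peak_knob below 0.05 rad and z of oil_bottle in the frame of nest between -0.003 and 0.003 m and horizontal distance between oil_bottle and nest below 0.003 m and angle between oil_bottle's own z axis and vertical below 0.06 rad and value of joint jaw above 0.0315 m and linear speed of oil_bottle below 0.01 m/s and distance of flux_bottle from where it was at the start of the episode below 0.02 m and angle between flux_bottle's own z axis and vertical below 0.1 rad).
It fails at once if the other dropper bottle is knocked over (angle between flux_bottle's own z axis and vertical above 0.5 rad).
It fails at once if the oil bottle is tipped over (angle between oil_bottle's own z axis and vertical above 0.8 rad).
It also fails if it takes over 72 s, if anything falls off the work surface, if the arm or the gripper's body presses on something with over 40 N, if the wrist force passes 120 N, or if a joint passes its speed limit or range.

## Working session

There is one attempt and no reset: what is moved stays moved. The work goes in short steps, Python scripts to look and compute and a tool call to move; the robot and the scene stay as the last step left them, time stands still between calls to the robot, and variables do not carry over. Pictures are saved under pics/ and viewed, at most 10 in all, crops included, and the job is handed in when it is done.

Besides the shell and the picture viewer there is one more tool, called after "Emit:" in YAML: its name, and indented under it one key for each argument. step_arm: Moves the arm, as the interface text tells. Its arguments: {"type":"object","properties":{"motion":{"type":"array"},"gripper":{"type":"number"},"grip_force":{"type":"number"}},"required":["motion"]}

```bash
mkdir -p pics; cat > h.py <<'E'
import numpy as np, cv2
from cell import env
def cal(n):
    c=env.get_calibration(n); return np.array(c["K"],float),np.array(c["dist"],float),np.array(c["world_to_cam"],float)
def proj(n,P):
    K,d,T=cal(n); return cv2.projectPoints(np.array(P,float).reshape(-1,1,3),cv2.Rodrigues(T[:3,:3])[0],T[:3,3],K,d)[0].reshape(-1,2)
def ray(n,uv):
    K,d,T=cal(n); p=cv2.undistortPoints(np.array([[uv]],float),K,d)[0,0]
    R=T[:3,:3]; return -R.T@T[:3,3], R.T@np.array([p[0],p[1],1])
def atz(n,uv,z):
    o,v=ray(n,uv); return o+v*(z-o[2])/v[2]
def tri(uvs,uvt):
    a,u=ray("scene",uvs); b,v=ray("top",uvt); u/=np.linalg.norm(u); v/=np.linalg.norm(v)
    s=np.linalg.lstsq(np.c_[u,-v],b-a,rcond=None)[0]; p,q=a+u*s[0],b+v*s[1]
    return (p+q)/2,np.linalg.norm(p-q)
E
python3 - <<'E'
from h import *
a=env.capture("scene");b=env.capture("top")
cv2.imwrite("pics/s0.png",a);cv2.imwrite("pics/t0.png",b)
for n in("scene","top"):
    K,d,T=cal(n);print(n,K[0,0],(-T[:3,:3].T@T[:3,3]).round(),T[2,:3].round(2))
E
```

```text
scene 414.68187620955064 [ -27. -498.  706.] [ 0.62  0.45 -0.64]
top 488.7939989789808 [ 408.  -89. 1096.] [ 0.15 -0.01 -0.99]
```

View pics/s0.png

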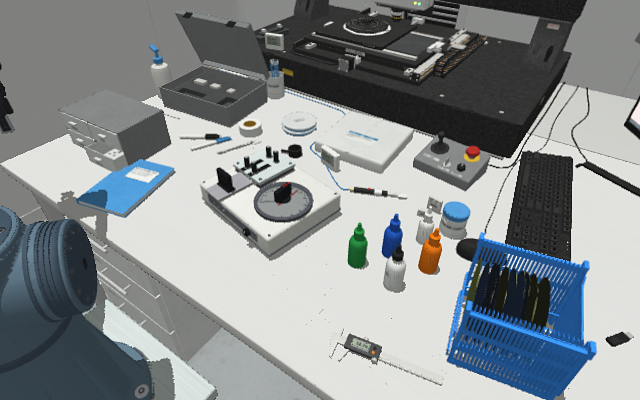

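View pics/t0.png

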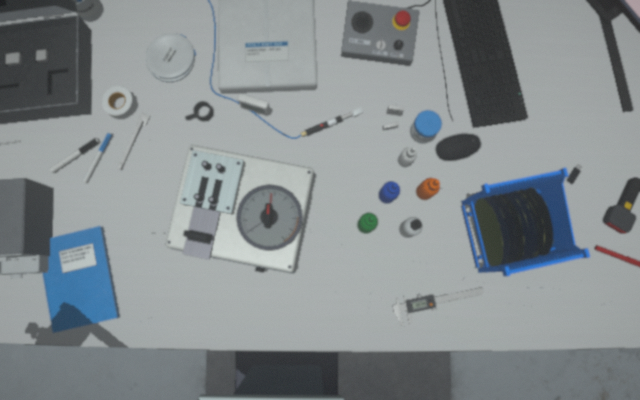

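Candidates for the oil bottle, in the scene view:
- white with a black cap: (396,270), top view (412,227)
- white with a white nozzle, so the flux bottle: (426,225), top view (408,156)
- green (358,245), blue (392,235) and orange (430,250)

The description fits the black-capped one. I'll check it in close crops.

```bash
python3 - <<'E'
import cv2,numpy as np
a=cv2.imread("pics/s0.png");b=cv2.imread("pics/t0.png")
r=lambda i,x,y,w,h,s:cv2.resize(i[y:y+h,x:x+w],None,fx=s,fy=s,interpolation=cv2.INTER_CUBIC)
# left: top tester (160,140,160x140)*5 
cv2.imwrite("pics/c1.png",r(b,160,140,160,120+15,5)[:600])
L=r(b,350,135,100,110,4); R=r(a,340,195,110,110,4)
cv2.imwrite("pics/c2.png",np.hstack([L[:440],R[:440]])[:, :800])
cv2.imwrite("pics/c3.png",r(a,195,140,155,118,5)[:, :800])
E
```

```text
(no output)
```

View pics/c1.png

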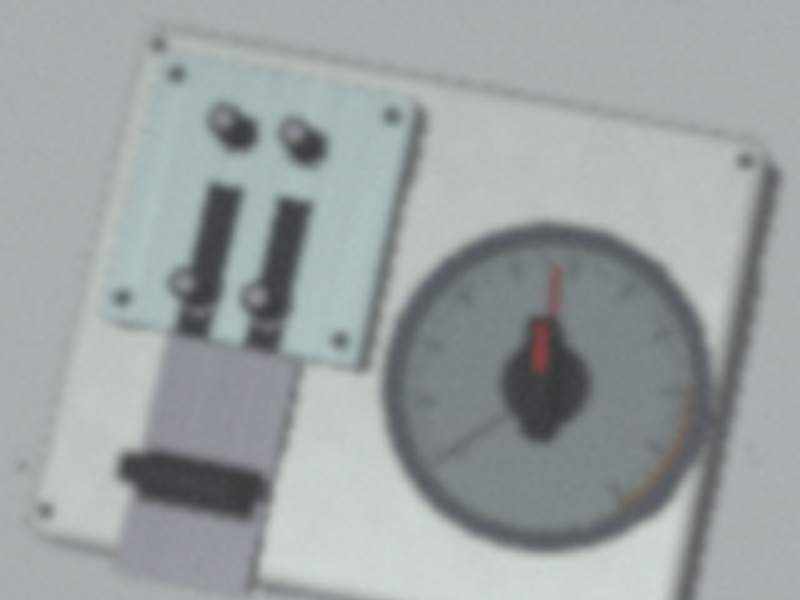

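View pics/c2.png

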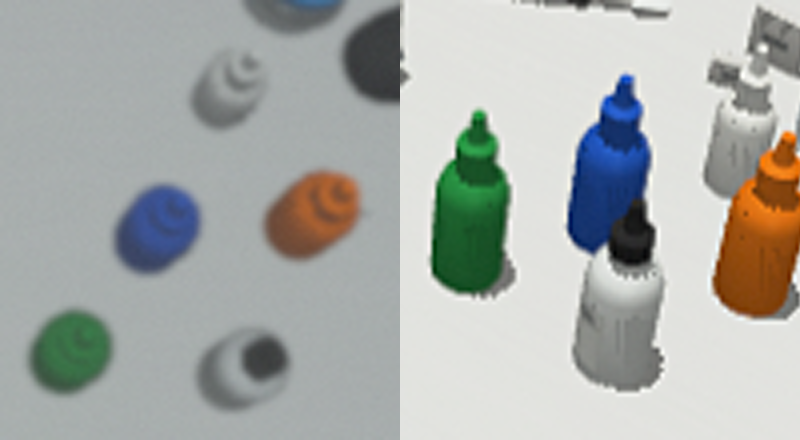

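View pics/c3.png

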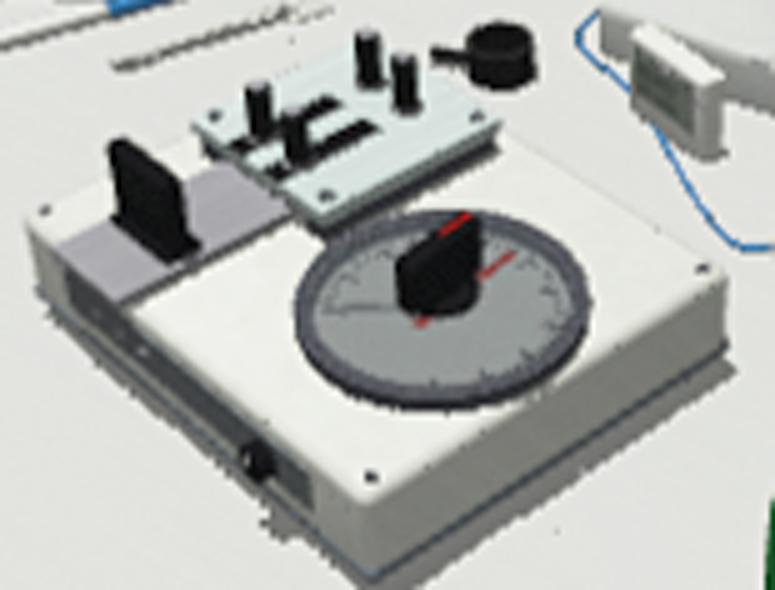

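The crops confirm it: the oil bottle is the black-capped one, at scene (396,270). The red hand points almost straight away from the robot and lies along the wing. Next I measure from both views.

```bash
python3 - <<'E'
from h import *
C=lambda o,s:(lambda x,y:(o[0]+(x+.5)/s-.5,o[1]+(y+.5)/s-.5))
t=C((160,140),5); s=C((195,140),5)
P={"tabBR":((477,115),(392,116)),"tabFR":((328,196),(340,341)),"tabFL":((212,117),(122,298)),
"fixL":((369,38),(222,112)),"fixR":((404,60),(293,128)),"jawL":((258,87),(184,280)),"jawR":((295,112),(257,294)),
"caseBR":((703,268),(745,160)),"caseFL":((44,210),(44,511)),"wingBack":((468,216),(541,322))}
for k,(a,b) in P.items():
    p,e=tri(s(*a),t(*b)); print(k,p.round(1),"gap",round(e,1))
print("bezel",atz("top",t(549,387),76).round(1), atz("scene",s(443,308),76).round(1))
print("knob top front/back", atz("top",t(541,437),112).round(1),atz("top",t(541,318),112).round(1))
print("tip",atz("top",t(557,267),72).round(1),atz("scene",s(514,252),72).round(1))
S=cv2.imread("pics/s0.png").astype(int);T=cv2.imread("pics/t0.png").astype(int)
def blob(im,x,y,w,h,th):
    m=(im[y:y+h,x:x+w].max(2)<th).astype(np.uint8); n,l,st,c=cv2.connectedComponentsWithStats(m)
    i=1+st[1:,4].argmax(); return c[i]+[x,y],st[i]
cs,ss=blob(S,385,240,22,26,75); ct,st=blob(T,405,217,20,14,95)
print(cs,ss,ct,st); p,e=tri(cs,ct); print("cap",p.round(1),e)
# body: scene nozzle tip
C2s=C((340,195),4);C2t=C((350,135),4)
print("oil base bottom edge scene",[atz("scene",C2s(x,y),0).round(1) for x,y in((175,355),(218,389),(260,372))])
print("flux tip", tri(C2s(362,48),C2t(250,62)))
for n in("orange","green","blue"):
    a,b={"orange":((386,138),(341,187)),"green":((78,115),(83,340)),"blue":((227,78),(177,207))}[n]
    p,e=tri(C2s(*a),C2t(*b)); print(n,p.round(1),round(e,1))
E
```

```text
tabBR [646.4  70.4  89.9] gap 1.5
tabFR [550.9  88.6  88.3] gap 2.7
tabFL [567.6 181.9  87.7] gap 1.0
fixL [641.8 137.1 113.9] gap 1.4
fixR [634.7 107.1 115.7] gap 1.0
jawL [570.7 148.5 117.9] gap 1.5
jawR [565.1 118.4 118.2] gap 1.2
caseBR [633.9 -78.7  67.6] gap 1.6
caseFL [479.4 216.5  66.7] gap 1.2
wingBack [556.1   3.  111.5] gap 1.8
bezel [533.2   3.   76. ] [529.7  -2.3  76. ]
knob top front/back [508.3   2.5 112. ] [557.    3.7 112. ]
tip [585.1   1.2  72. ] [ 5.863e+02 -5.000e-01  7.200e+01]
[397.43283582 253.79104478] [  7   5  11  17 134] [415.57894737 224.19736842] [ 6  3 10 10 76]
cap [ 519.3 -301.7   95.5] 1.5457686022331243
oil base bottom edge scene [array([ 512. , -286.5,    0. ]), array([ 505.6, -315.3,    0. ]), array([ 528.4, -328.1,    0. ])]
flux tip (array([ 675.42669369, -297.4084133 ,  105.97397409]), np.float64(5.659151084425362))
orange [ 606.5 -340.2  116.2] 3.4
green [ 525.9 -206.1  119.8] 4.4
blue [ 594.7 -255.   120.6] 5.3
```

```bash
cat > fit.py <<'E'
from h import *
from scipy.optimize import least_squares
C=lambda o,s:(lambda x,y:(o[0]+(x+.5)/s-.5,o[1]+(y+.5)/s-.5))
t=C((160,140),5); s=C((195,140),5)
# post-top px, case screws, bezel centre
S={"fL":(369,36),"fR":(404,58),"jL":(258,85),"jR":(295,110),"cBR":(703,268),"cFR":(370,477),"cFL":(44,210),"tBR":(477,115),"tFR":(328,196),"tFL":(212,117)}
T={"fL":(222,112),"fR":(293,128),"jL":(184,280),"jR":(257,294),"cBR":(745,160),"cFL":(44,511),"cBL":(158,44),"tBR":(392,116),"tFR":(340,341),"tFL":(122,298),"tBL":(176,74),"dial":(549,387)}
def model(p):
    x,y,yaw,nx,ny,a,b,tx,ty,tu,tv,dx,dy,ex,ey=p
    L={"fL":(nx+22.4,ny+15,120.5),"fR":(nx+22.4,ny-15,120.5),"jL":(nx-55.4,ny+15,120.5),"jR":(nx-55.4,ny-15,120.5),
    "cBR":(a,-b,66),"cFR":(-a,-b,66),"cFL":(-a,b,66),"cBL":(a,b,66),
    "tBR":(tx+tu,ty-tv,88),"tFR":(tx-tu,ty-tv,88),"tFL":(tx-tu,ty+tv,88),"tBL":(tx+tu,ty+tv,88),"dial":(-10,-68,76)}
    c,s_=np.cos(yaw),np.sin(yaw)
    return {k:(x+c*u-s_*v,y+s_*u+c*v,z) for k,(u,v,z) in L.items()}
def res(p):
    M=model(p); o=[]
    for D,n,f,sh in((S,"scene",s,p[11:13]),(T,"top",t,p[13:15])):
        k=list(D); o.append((proj(n,[M[i] for i in k])-[f(*D[i]) for i in k]+sh).ravel())
    return np.r_[np.concatenate(o),p[11:15]/1.0]
r=least_squares(res,[560,70,-.18,0,65,105,130,0,65,48,48,0,0,0,0],loss="soft_l1")
p=r.x; yaw=p[2]; M=model(p)
c,s_=np.cos(yaw),np.sin(yaw); W=lambda u,v:(p[0]+c*u-s_*v,p[1]+s_*u+c*v)
if __name__=="__main__":
    print(p.round(2),np.degrees(yaw)); print(res(p).round(1))
    print("nest",np.round(W(p[3],p[4]),1),"dial",np.round(W(-10,-68),1))
    print("sizes tab",p[9:11]*2)
    o=env.observe(); print({k:np.round(o[k],2) for k in("q","position","eef_rot","wrist_force","opening","time_s")})
    # bottle fit: overlay
    im=cv2.imread("pics/s0.png");im2=cv2.imread("pics/t0.png")
    th=np.linspace(0,6.28,60);out=[]
    for n,I,b in(("scene",im,(340,195,110,110)),("top",im2,(350,135,110,110))):
        x,y,w,h=b;B=cv2.resize(I[y:y+h,x:x+w],None,fx=4,fy=4)
        for cx,cy,rr,zz in((518.5,-302,20,0),(518.5,-302,20,80),(518.5,-302,11,90),(675,-297,17,0)):
            q=proj(n,np.c_[cx+rr*np.cos(th),cy+rr*np.sin(th),0*th+zz])
            cv2.polylines(B,[np.int32((q-[x,y]+.5)*4)],True,(0,0,255),1)
        out.append(B)
    cv2.imwrite("pics/ov.png",np.hstack(out)[:, :800])
E
python3 fit.py
```

```text
[ 5.5723e+02  6.8980e+01 -1.8000e-01  4.9900e+01  6.5110e+01  1.0351e+02
  1.3060e+02  3.9100e+01  6.5880e+01  4.9100e+01  4.7200e+01  2.5000e-01
  3.0000e-02 -1.1000e-01  3.5000e-01] -10.590887573763883
[ 0.9 -1.6  1.3 -1.3 -1.4  0.3 -1.5  0.3  0.1  0.3  0.   0.1  0.1  0.3
 -0.   0.4 -0.5  0.1  0.2 -0.2  0.8 -1.2  0.7 -1.7 -0.3  1.9 -0.6  1.9
  0.1 -0.2  0.2  0.1 -0.2  0.3 -0.  -0.1  0.1 -0.   0.  -0.1 -0.  -0.
 -0.5 -0.5  0.3  0.  -0.1  0.3]
nest [618.2 123.8] dial [534.9   4. ]
sizes tab [98.1987036  94.40186568]
{'q': array([ 53.5 ,  10.4 ,  92.13,   0.  ,  77.57, -11.82]), 'position': array([239.82, 522.09, 252.49]), 'eef_rot': array([[-0.91,  0.42, -0.  ],
       [ 0.42,  0.91, -0.  ],
       [ 0.  , -0.  , -1.  ]]), 'wrist_force': array([-0.2 ,  0.04, -0.23]), 'opening': np.float64(85.6), 'time_s': np.float64(0.1)}
```

View pics/ov.png

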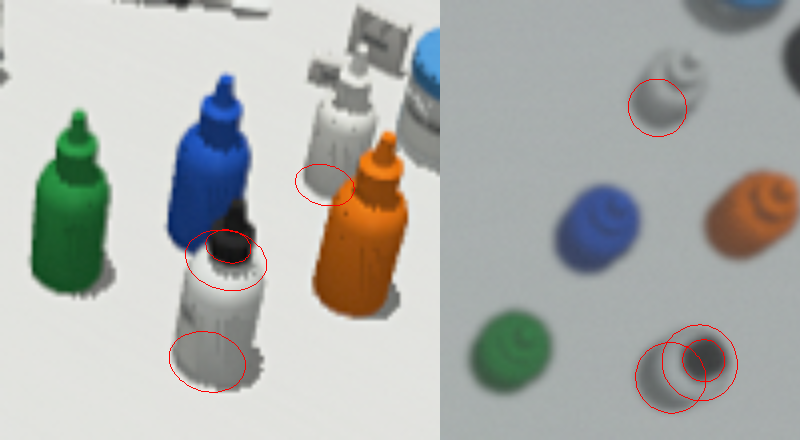

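The table and case fit well. The post residuals suggest the jaw is not quite fully open, so I refit with the jaw position free.

```bash
sed -i 's/tu,tv,dx,dy,ex,ey=p/tu,tv,dx,dy,ex,ey,jq=p/; s/nx-55.4/nx-55.4+jq/g; s/0,0,0,0\],loss/0,0,0,0,3],loss/' fit.py; python3 fit.py
```

```text
[ 5.5706e+02  6.8960e+01 -1.9000e-01  4.6060e+01  6.5080e+01  1.0350e+02
  1.3054e+02  3.9010e+01  6.5880e+01  4.9080e+01  4.7190e+01  3.1000e-01
  1.0000e-01 -1.5000e-01  2.3000e-01  7.7500e+00] -10.650098034551004
[-0.2 -0.9  0.2 -0.7 -0.  -0.2 -0.2 -0.2  0.1  0.4 -0.1  0.2  0.1  0.3
  0.   0.5 -0.5  0.2  0.2 -0.1  0.4  0.5  0.3  0.1  0.1 -0.  -0.2  0.
  0.  -0.2  0.2  0.  -0.1  0.2 -0.1 -0.1  0.1 -0.  -0.  -0.2 -0.  -0.1
 -0.6 -0.5  0.3  0.1 -0.2  0.2]
nest [614.4 124.4] dial [534.7   4. ]
sizes tab [98.15900183 94.37149427]
{'q': array([ 53.5 ,  10.4 ,  92.13,   0.  ,  77.57, -11.82]), 'position': array([239.82, 522.09, 252.49]), 'eef_rot': array([[-0.91,  0.42, -0.  ],
       [ 0.42,  0.91, -0.  ],
       [ 0.  , -0.  , -1.  ]]), 'wrist_force': array([-0.2 ,  0.04, -0.23]), 'opening': np.float64(85.6), 'time_s': np.float64(0.1)}
```

Emit:
step_arm:
  motion:
    - [0.1,-0.12,0,0,0,0]
    - [0.1,-0.12,0,0,0,0]
    - [0.1,-0.12,0,0,0,0]
    - [0.1,-0.12,0,0,0,0]
    - [0.09,-0.12,0,0,0,0]
    - [0.05,-0.12,0,0,0,0]
    - [0.04,-0.12,0,0,0,0]
    - [0.01,-0.12,0,0,0,0]
  gripper: 0.6

```text
time_s: 1.1
position: [487.0, 101.3, 253.0]
eef_rot: [[-0.909, 0.418, -0.0], [0.418, 0.909, -0.0], [0.0, -0.0, -1.0]]
wrist_force: [0.3, -0.9, -0.0]
opening: 51.2
gripper_force: 0.0
```

Emit:
step_arm:
  motion:
    - [0.03,-0.06,0,0,0,-0.055]
    - [0.03,-0.06,0,0,0,-0.055]
    - [0.03,-0.05,-0.04,0,0,-0.055]
    - [0.005,-0.025,-0.05,0,0,-0.055]
    - [0,0,-0.05,0,0,-0.055]
    - [0,0,0,0,0,-0.055]
    - [0,0,0,0,0,-0.055]
    - [0,0,0,0,0,-0.055]

```text
time_s: 2.1
position: [533.6, 6.0, 182.7]
eef_rot: [[0.246, 0.969, -0.001], [0.969, -0.246, 0.0], [-0.0, -0.001, -1.0]]
wrist_force: [-0.2, 0.3, -0.4]
opening: 50.8
gripper_force: 0.0
```

```bash
python3 -c "
from h import *
o=env.observe();print(o['q'].round(1) if hasattr(o['q'],'round') else o['q'])"
```

```text
[-12.1   9.5 101.7  -0.   68.8   2.1]
```

Emit:
step_arm:
  motion:
    - [0,0,0,0,0,-0.055]
    - [0,0,0,0,0,-0.055]
    - [0,0,0,0,0,-0.055]
    - [0,0,0,0,0,-0.055]
    - [0,0,0,0,0,-0.055]
    - [0,0,0,0,0,-0.055]
    - [0.001,-0.004,0,0,0,-0.055]
    - [0.001,-0.002,0,0,0,-0.042]

```text
time_s: 3.1
position: [534.6, 3.0, 182.8]
eef_rot: [[1.0, -0.018, -0.001], [-0.018, -1.0, 0.0], [-0.001, -0.0, -1.0]]
wrist_force: [-0.4, 0.7, -0.5]
opening: 51.1
gripper_force: 0.0
```

```bash
python3 - <<'E'
from h import *
o=env.observe();print(np.round(o['q'],1),np.round(o['position'],1),np.round(o['eef_rot'],3))
b=env.capture("scene")
cv2.imwrite("pics/k1.png",cv2.resize(b[115:235,200:345],None,fx=5,fy=5,interpolation=cv2.INTER_CUBIC))
E
```

```text
[-12.4   9.6 101.6  -0.   68.9  78.6] [534.6   3.  182.8] [[ 1.    -0.018 -0.001]
 [-0.018 -1.     0.   ]
 [-0.001 -0.    -1.   ]]
```

View pics/k1.png

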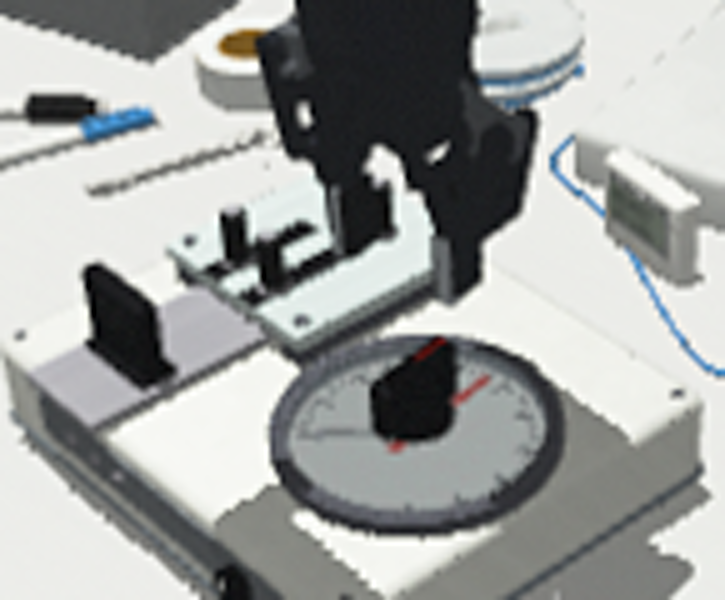

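The open fingers hang above the knob on either side of the wing at (415,385). I lower and close.

Emit:
step_arm:
  motion:
    - [0,0,-0.05,0,0,0]
    - [0,0,-0.05,0,0,0]
    - [0,0,-0.04,0,0,0]
    - [0,0,-0.016,0,0,0]
    - [0,0,0,0,0,0]

```text
time_s: 3.78
position: [534.6, 3.0, 104.9]
eef_rot: [[1.0, -0.012, -0.001], [-0.012, -1.0, 0.0], [-0.001, -0.0, -1.0]]
wrist_force: [-0.7, -0.5, 1.0]
opening: 51.3
gripper_force: 0.0
```

Emit:
step_arm:
  motion:
    - [0,0,0,0,0,0]
    - [0,0,0,0,0,0]
    - [0,0,0,0,0,0]
    - [0,0,0,0,0,0]
    - [0,0,0,0,0,0]
  gripper: 0
  grip_force: 40

```text
time_s: 4.4
position: [535.4, 4.2, 106.4]
eef_rot: [[1.0, -0.013, 0.001], [-0.013, -1.0, 0.002], [0.001, -0.002, -1.0]]
wrist_force: [-1.4, 5.3, 5.8]
opening: 13.5
gripper_force: 40.3
```

Emit:
step_arm:
  motion:
    - [0,0.002,0.004,0,0,0.05]
    - [0,0,0,0,0,0.055]
    - [0,0,0,0,0,0.055]
    - [0,0,0,0,0,0.055]
    - [0,0,0,0,0,0.055]
    - [0,0,0,0,0,0.055]
    - [0,0,0,0,0,0.055]
    - [0,0,0,0,0,0.055]

```text
time_s: 5.4
position: [536.2, 3.4, 106.6]
eef_rot: [[0.21, 0.978, 0.003], [0.978, -0.21, -0.001], [-0.0, 0.004, -1.0]]
wrist_force: [10.2, -3.0, -16.7]
opening: 13.3
gripper_force: 40.2
```

Emit:
step_arm:
  motion:
    - [0,0,0,0,0,0.05]
    - [0,0,0,0,0,0.05]
    - [0,0,0,0,0,0.05]
    - [0,0,0,0,0,0.05]
    - [0,0,0,0,0,0.03]
    - [0,0,0,0,0,0]

```text
time_s: 6.15
position: [536.9, 3.5, 106.7]
eef_rot: [[-0.485, 0.875, 0.005], [0.875, 0.485, -0.001], [-0.003, 0.004, -1.0]]
wrist_force: [12.4, -1.8, -18.4]
opening: 13.5
gripper_force: 39.9
```

```bash
python3 -c "
from h import *
o=env.observe();R=np.array(o['eef_rot']);print(np.round(o['torque'],2),np.round(o['wrist_force'],1),np.degrees(np.arctan2(R[1,0],R[0,0])))"
```

```text
[-0.08 -2.07  0.04] [ 12.4  -1.8 -18.4] 118.99081192078671
```

Emit:
step_arm:
  motion:
    - [0.004,0,-0.002,0,0,0.01]
    - [0,0,0,0,0,0.015]
    - [0,0,0,0,0,0.01]
    - [0,0,0,0,0,0]

```text
time_s: 6.65
position: [537.3, 3.6, 106.5]
eef_rot: [[-0.576, 0.817, 0.001], [0.817, 0.576, -0.0], [-0.001, 0.001, -1.0]]
wrist_force: [2.5, -3.2, -2.9]
opening: 13.5
gripper_force: 43.3
```

```bash
python3 -c "
from h import *
o=env.observe();R=np.array(o['eef_rot']);print(np.round(o['torque'],2),np.round(o['wrist_force'],1),np.degrees(np.arctan2(R[1,0],R[0,0])))"
```

```text
[-0.37 -0.31 -0.74] [ 2.5 -3.2 -2.9] 125.17763650023147
```

Emit:
step_arm:
  motion:
    - [0,0,0,0,0,0.01]
    - [0,0,0,0,0,0.005]
    - [0,0,0,0,0,0]

```text
time_s: 7.02
position: [537.2, 3.6, 106.6]
eef_rot: [[-0.614, 0.789, 0.001], [0.789, 0.614, -0.0], [-0.0, 0.0, -1.0]]
wrist_force: [1.7, -4.0, -0.3]
opening: 13.3
gripper_force: 67.6
```

```bash
python3 -c "
from h import *
o=env.observe();R=np.array(o['eef_rot']);print(np.round(o['torque'],2),np.round(o['wrist_force'],1),np.degrees(np.arctan2(R[1,0],R[0,0])))"
```

```text
[-0.54 -0.21 -1.8 ] [ 1.7 -4.  -0.3] 127.87889969580739
```

The torque climbs against the stop. I back off to neutral, open and lift.

Emit:
step_arm:
  motion:
    - [0,0,0,0,0,-0.012]
    - [0,0,0,0,0,-0.008]
    - [0,0,0,0,0,0]

```text
time_s: 7.4
position: [537.3, 3.7, 106.5]
eef_rot: [[-0.566, 0.824, 0.001], [0.824, 0.566, -0.001], [-0.001, -0.0, -1.0]]
wrist_force: [1.8, -5.0, -1.6]
opening: 13.3
gripper_force: 42.4
```

Emit:
step_arm:
  motion:
    - [0,0,0,0,0,0]
    - [0,0,0,0,0,0]
    - [0,0,0,0,0,0]
    - [0,0,0.06,0,0,0]
    - [0,0,0.11,0,0,0]
    - [0,-0.12,0,0,0,-0.05]
    - [0,-0.12,0,0,0,-0.05]
    - [0,-0.12,0,0,0,-0.05]
  gripper: 0.8

```text
time_s: 8.4
position: [536.9, -177.4, 191.7]
eef_rot: [[-0.124, 0.992, 0.001], [0.992, 0.124, -0.0], [-0.0, 0.001, -1.0]]
wrist_force: [1.3, -0.5, -0.3]
opening: 68.2
gripper_force: 0.0
```

```bash
python3 - <<'E'
from h import *
o=env.observe();print(np.round(o['q'],1),np.round(o['position'],1),np.round(o['eef_rot'],2))
b=env.capture("top");a=env.capture("scene")
cv2.imwrite("pics/k_top.png",b);cv2.imwrite("pics/k_s.png",a)
r=lambda i,x,y,w,h:cv2.resize(i[y:y+h,x:x+w],None,fx=5,fy=5,interpolation=cv2.INTER_CUBIC)
cv2.imwrite("pics/k2.png",np.hstack([r(b,230,175,80,80),r(a,245,170,80,80)]))
E
```

```text
[-30.3  12.7  96.8   0.   70.5 -37.5] [ 536.9 -177.4  191.7] [[-0.12  0.99  0.  ]
 [ 0.99  0.12 -0.  ]
 [-0.    0.   -1.  ]]
```

View pics/k2.png

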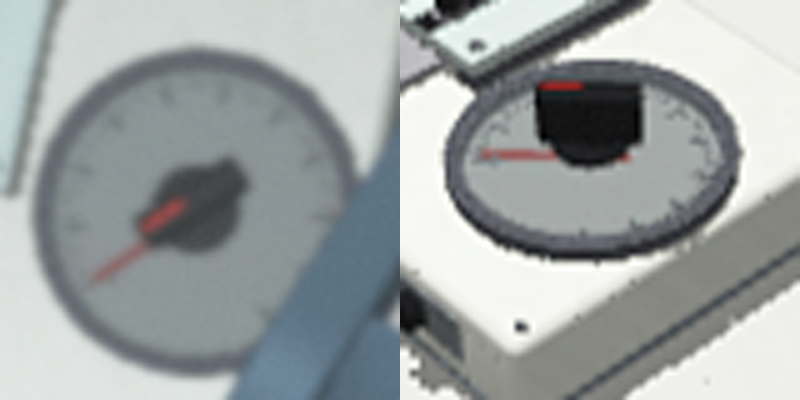

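The hand now lies over the zero line at (95,280), on its stop. On to the bottle.

Emit:
step_arm:
  motion:
    - [-0.017,-0.12,0,0,0,0]
    - [-0.018,-0.12,0,0,0,0]
    - [0,-0.011,-0.05,0,0,0]
    - [0,0,-0.07,0,0,0]
    - [0,0,-0.07,0,0,0]
    - [0,0,-0.043,0,0,0]
    - [0,0,0,0,0,0]

```text
time_s: 9.38
position: [518.3, -299.7, 72.7]
eef_rot: [[-0.129, 0.992, -0.004], [0.992, 0.129, 0.003], [0.004, -0.003, -1.0]]
wrist_force: [-0.4, 0.2, 0.6]
opening: 68.2
gripper_force: 0.0
```

Emit:
step_arm:
  motion:
    - [0,0,0,0,0,0]
    - [0,0,0,0,0,0]
    - [0,0,0,0,0,0]
    - [0,0,0,0,0,0]
    - [0,0,0,0,0,0]
  gripper: 0.3
  grip_force: 25

```text
time_s: 10.0
position: [520.5, -302.3, 76.5]
eef_rot: [[-0.128, 0.992, 0.002], [0.992, 0.128, -0.002], [-0.002, 0.002, -1.0]]
wrist_force: [-0.5, 0.2, 6.2]
opening: 38.6
gripper_force: 25.4
```

```bash
python3 - <<'E'
from fit import *
for n,o,px in(("k",(230,175),(92,282)),("z",(160,140),(432,467))):
    q=atz("top",C(o,5)(*px),72)[:2]; print(q.round(1),np.degrees(np.arctan2(q[1]-3.7,q[0]-536))-np.degrees(yaw))
E
```

```text
[503.5  47.7] 137.066005372706
[499.2  51.8] 138.0173956903535
```

Emit:
step_arm:
  motion:
    - [0,0,0.0,0,0,0]
    - [0,0,0.03,0,0,0]
    - [0,0,0.07,0,0,0]
    - [0,0,0.08,0,0,0]
    - [0,0,0.08,0,0,0]
    - [0,0,0.05,0,0,0]
    - [0,0,0,0,0,0]
  grip_force: 40

```text
time_s: 10.88
position: [520.4, -302.4, 232.8]
eef_rot: [[-0.128, 0.992, 0.004], [0.992, 0.128, -0.003], [-0.004, 0.003, -1.0]]
wrist_force: [0.1, 0.3, -1.2]
opening: 37.5
gripper_force: 40.6
```

Emit:
step_arm:
  motion:
    - [0.01,0.05,0,0,0,0]
    - [0.02,0.09,0,0,0,0]
    - [0.02,0.1,0,0,0,0]
    - [0.02,0.1,0,0,0,0]
    - [0.02,0.1,0,0,0,0]
    - [0.02,0.1,0,0,0,0]
    - [0.02,0.1,0,0,0,0]
    - [0.02,0.1,0,0,0,0]

```text
time_s: 11.88
position: [593.5, 70.1, 227.9]
eef_rot: [[-0.128, 0.992, -0.003], [0.992, 0.128, 0.0], [0.001, -0.003, -1.0]]
wrist_force: [0.3, 0.2, -0.8]
opening: 37.6
gripper_force: 40.6
```

Emit:
step_arm:
  motion:
    - [0.02,0.07,0,0,0,0]
    - [0.008,0.04,0,0,0,0]
    - [0,0,0,0,0,0]
    - [0,0,0,0,0,0]

```text
time_s: 12.38
position: [608.1, 122.3, 229.1]
eef_rot: [[-0.127, 0.992, -0.001], [0.992, 0.127, -0.001], [-0.0, -0.001, -1.0]]
wrist_force: [0.1, -0.5, -1.3]
opening: 37.7
gripper_force: 40.6
```

```bash
python3 - <<'E'
from h import *
o=env.observe();print(np.round(o['q'],1),np.round(o['position'],1),np.round(o['eef_rot'],3),o['opening'])
a=env.capture("scene")
cv2.imwrite("pics/b_s.png",a)
cv2.imwrite("pics/b1.png",cv2.resize(a[60:200,180:345],None,fx=4,fy=4,interpolation=cv2.INTER_CUBIC))
E
```

```text
[ 0.4 17.3 86.5 -0.  76.3 -6.9] [608.1 122.3 229.1] [[-0.127  0.992 -0.001]
 [ 0.992  0.127 -0.001]
 [-0.    -0.001 -1.   ]] 37.72486426397369
```

View pics/b1.png

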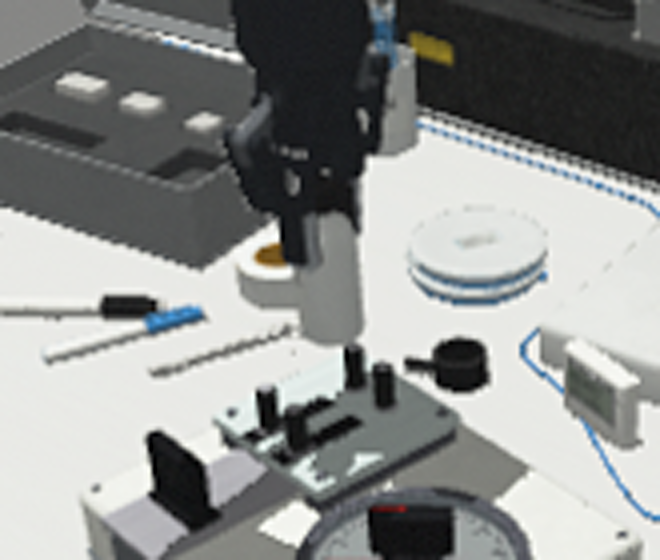

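The bottle hangs upright, its base at about (332,330), above the clear middle of the table. I check its lateral position numerically.

```bash
python3 - <<'E'
from fit import *
a=cv2.imread("pics/b_s.png").astype(int)
th=np.linspace(0,6.28,200)
# fit of base position: compare edges of body on rows; white body vs background
c=C((180,60),4)
print(atz("scene",c(332,331),152.5).round(1))
q=proj("scene",np.c_[608.1+20*np.cos(th),122.3+20*np.sin(th),0*th+152.5]); q=(q-[180,60]+.5)*4-.5
print(q.min(0),q.max(0),W(p[3]-5,p[4]))
E
```

```text
[606.8 121.1 152.5]
[299.38823261 312.31295588] [364.37732222 347.12427056] (np.float64(609.4371802884212), np.float64(125.33086460674298))
```

Emit:
step_arm:
  motion:
    - [0.003,0.006,0,0,0,0]
    - [0,0,-0.04,0,0,0]
    - [0,0,-0.05,0,0,0]
    - [0,0,-0.024,0,0,0]
    - [0,0,-0.008,0,0,0]
    - [0,0,0,0,0,0]
    - [0,0,0,0,0,0]

```text
time_s: 13.3
position: [610.6, 126.5, 169.8]
eef_rot: [[-0.128, 0.992, 0.002], [0.992, 0.128, 0.0], [-0.0, 0.002, -1.0]]
wrist_force: [0.7, 0.5, -2.4]
opening: 37.8
gripper_force: 40.5
```

Emit:
step_arm:
  motion:
    - [0,0,-0.004,0,0,0]
    - [0,0,0,0,0,0]
    - [0,0,0,0,0,0]

```text
time_s: 13.68
position: [610.0, 126.4, 166.9]
eef_rot: [[-0.128, 0.992, 0.0], [0.992, 0.128, -0.0], [-0.0, 0.0, -1.0]]
wrist_force: [-0.9, -0.4, -1.3]
opening: 37.9
gripper_force: 40.5
```

Emit:
step_arm:
  motion:
    - [0,0,-0.004,0,0,0]
    - [0,0,0,0,0,0]
    - [0,0,0,0,0,0]

```text
time_s: 14.05
position: [610.0, 126.4, 164.8]
eef_rot: [[-0.128, 0.992, 0.0], [0.992, 0.128, -0.0], [-0.0, 0.0, -1.0]]
wrist_force: [-0.5, -0.0, -1.5]
opening: 37.8
gripper_force: 40.6
```

Emit:
step_arm:
  motion:
    - [0,0,-0.002,0,0,0]
    - [0,0,0,0,0,0]
    - [0,0,0,0,0,0]

```text
time_s: 14.42
position: [610.2, 126.5, 164.6]
eef_rot: [[-0.128, 0.992, 0.001], [0.992, 0.128, -0.0], [-0.0, 0.001, -1.0]]
wrist_force: [-1.9, -0.1, 6.8]
opening: 37.7
gripper_force: 41.2
```

Emit:
step_arm:
  motion:
    - [0,0,-0.002,0,0,0]
    - [0,0,0,0,0,0]
    - [0,0,0,0,0,0]

```text
time_s: 14.8
position: [610.3, 126.5, 164.5]
eef_rot: [[-0.128, 0.992, 0.001], [0.992, 0.128, -0.0], [-0.0, 0.001, -1.0]]
wrist_force: [-3.5, 0.2, 10.1]
opening: 37.9
gripper_force: 41.6
```

The bottle is on the table, with contact at the expected height. I release and lift straight up.

Emit:
step_arm:
  motion:
    - [0,0,0.003,0,0,0]
    - [0,0,0,0,0,0]
    - [0,0,0,0,0,0]
    - [0,0,0,0,0,0]
    - [0,0,0.04,0,0,0]
    - [0,0,0.08,0,0,0]
    - [0,0,0.08,0,0,0]
    - [0,0,0.01,0,0,0]
  gripper: 0.75

```text
time_s: 15.8
position: [612.1, 126.6, 275.1]
eef_rot: [[-0.128, 0.992, 0.009], [0.992, 0.128, 0.0], [-0.001, 0.009, -1.0]]
wrist_force: [-0.3, 0.4, -0.3]
opening: 63.5
gripper_force: 0.0
```

```bash
python3 - <<'E'
from fit import *
o=env.observe();print(np.round(o['q'],1),np.round(o['position'],1))
d=p[15]
print("thumb plate centre",np.round(W(p[3]-133+d,p[4]),1),"closed",np.round(W(p[3]-100,p[4]),1),"dir",c,s_)
# independent: plate upper edge mid in initial images: top c1 upper edge, scene c3
print("plate tri",tri(s(148,163),t(192,474)))
E
```

```text
[ 0.8 15.4 83.5 -0.  80.6 -6.5] [612.1 126.6 275.1]
thumb plate centre [491.3 147.6] closed [516.1 142.9] dir 0.9827741308448537 -0.18481073492127695
plate tri (array([490.41526333, 141.75169646, 121.67188091]), np.float64(1.1396331288328347))
```

Emit:
step_arm:
  motion:
    - [-0.04,0.006,0,0,0,0.05]
    - [-0.04,0.006,0,0,0,0.05]
    - [-0.05,0.008,0,0,0,0.05]
    - [-0.05,0.008,0,0,0,0.05]
    - [-0.05,0.008,-0.05,0,0,0.05]
    - [-0.04,0.008,-0.05,0,0,0.05]
    - [-0.03,0.008,-0.05,0,0,0.05]
    - [0,0,-0.05,0,0,0.05]
  gripper: 0
  grip_force: 40

```text
time_s: 16.8
position: [458.7, 152.8, 168.6]
eef_rot: [[-0.984, 0.179, -0.0], [0.179, 0.984, 0.0], [0.0, -0.0, -1.0]]
wrist_force: [0.2, 0.7, 1.0]
opening: 0.0
gripper_force: 0.0
```

Emit:
step_arm:
  motion:
    - [0,0,0,0,0,0]
    - [0,0,-0.04,0,0,0]
    - [0,0,-0.05,0,0,0]
    - [0,0,-0.03,0,0,0]
    - [0,0,0,0,0,0]

```text
time_s: 17.42
position: [459.7, 152.4, 109.0]
eef_rot: [[-0.983, 0.186, -0.002], [0.186, 0.983, -0.0], [0.002, -0.0, -1.0]]
wrist_force: [-0.3, 0.4, -0.1]
opening: 0.2
gripper_force: 0.0
```

Emit:
step_arm:
  motion:
    - [0.008,-0.0015,0,0,0,0]
    - [0.008,-0.0015,0,0,0,0]
    - [0.008,-0.0015,0,0,0,0]
    - [0.008,-0.0015,0,0,0,0]
    - [0.008,-0.0015,0,0,0,0]
    - [0,0,0,0,0,0]

```text
time_s: 18.18
position: [479.7, 148.8, 109.2]
eef_rot: [[-0.983, 0.185, -0.001], [0.185, 0.983, 0.0], [0.001, -0.0, -1.0]]
wrist_force: [-3.2, 0.5, 2.7]
opening: -0.2
gripper_force: 1.6
```

Emit:
step_arm:
  motion:
    - [0.006,-0.0011,0,0,0,0]
    - [0.006,-0.0011,0,0,0,0]
    - [0.006,-0.0011,0,0,0,0]
    - [0,0,0,0,0,0]

```text
time_s: 18.68
position: [488.6, 147.1, 109.1]
eef_rot: [[-0.983, 0.185, -0.001], [0.185, 0.983, -0.0], [0.001, -0.0, -1.0]]
wrist_force: [-4.6, 1.1, 2.3]
opening: -0.0
gripper_force: 1.9
```

Emit:
step_arm:
  motion:
    - [0.004,-0.0007,0,0,0,0]
    - [0.004,-0.0007,0,0,0,0]
    - [0.004,-0.0007,0,0,0,0]
    - [0,0,0,0,0,0]

```text
time_s: 19.18
position: [494.6, 146.0, 109.1]
eef_rot: [[-0.983, 0.185, -0.001], [0.185, 0.983, -0.0], [0.001, -0.0, -1.0]]
wrist_force: [-4.1, 1.1, 1.9]
opening: -0.2
gripper_force: 2.1
```

Emit:
step_arm:
  motion:
    - [0.003,-0.0006,0,0,0,0]
    - [0.003,-0.0006,0,0,0,0]
    - [0,0,0,0,0,0]

```text
time_s: 19.55
position: [497.4, 145.4, 109.1]
eef_rot: [[-0.983, 0.185, -0.001], [0.185, 0.983, -0.0], [0.001, -0.0, -1.0]]
wrist_force: [-6.3, 1.6, 3.3]
opening: -0.0
gripper_force: 2.7
```

Emit:
step_arm:
  motion:
    - [0.003,-0.0006,0,0,0,0]
    - [0,0,0,0,0,0]
    - [0,0,0,0,0,0]

```text
time_s: 19.92
position: [498.9, 145.2, 109.1]
eef_rot: [[-0.983, 0.185, -0.001], [0.185, 0.983, -0.0], [0.001, -0.0, -1.0]]
wrist_force: [-5.4, 0.5, 2.6]
opening: 0.0
gripper_force: 2.7
```

Emit:
step_arm:
  motion:
    - [0.003,-0.0006,0,0,0,0]
    - [0,0,0,0,0,0]
    - [0,0,0,0,0,0]

```text
time_s: 20.3
position: [500.0, 144.9, 109.1]
eef_rot: [[-0.983, 0.184, -0.002], [0.184, 0.983, 0.0], [0.002, -0.0, -1.0]]
wrist_force: [-7.4, 0.6, 3.6]
opening: -0.2
gripper_force: 3.5
```

Emit:
step_arm:
  motion:
    - [0.003,-0.0006,0,0,0,0]
    - [0,0,0,0,0,0]
    - [0,0,0,0,0,0]

```text
time_s: 20.68
position: [500.3, 144.9, 109.0]
eef_rot: [[-0.983, 0.184, -0.005], [0.184, 0.983, 0.0], [0.005, -0.001, -1.0]]
wrist_force: [-12.9, 1.2, 8.6]
opening: -0.2
gripper_force: 6.3
```

Emit:
step_arm:
  motion:
    - [0.003,-0.0006,0,0,0,0]
    - [0,0,0,0,0,0]
    - [0,0,0,0,0,0]

```text
time_s: 21.05
position: [500.5, 144.8, 109.0]
eef_rot: [[-0.983, 0.184, -0.008], [0.184, 0.983, 0.0], [0.008, -0.001, -1.0]]
wrist_force: [-18.2, 2.0, 14.2]
opening: -0.0
gripper_force: 9.1
```

Emit:
step_arm:
  motion:
    - [-0.01,0.002,0,0,0,0]
    - [-0.03,0.005,0,0,0,0]
    - [-0.03,0.005,0.05,0,0,0]
    - [0,0.0,0.1,0,0,0]
    - [0,0.1,0.05,0,0,0]
    - [0,0.12,0,0,0,0]
    - [0,0.12,0,0,0,0]
    - [0,0,0,0,0,0]

```text
time_s: 22.05
position: [468.0, 323.7, 209.3]
eef_rot: [[-0.984, 0.18, 0.001], [0.18, 0.984, 0.001], [-0.001, 0.001, -1.0]]
wrist_force: [-0.2, -0.5, 0.3]
opening: -0.0
gripper_force: 0.0
```

```bash
python3 - <<'E'
from fit import *
o=env.observe();print(np.round(o['position'],1))
a=env.capture("scene");b=env.capture("top");cv2.imwrite("pics/f_s.png",a);cv2.imwrite("pics/f_t.png",b)
th=np.linspace(0,6.28,100);nx,ny=W(p[3],p[4]);out=[]
for n,I,(x,y,w,h) in(("scene",a,(195,100,100,130)),("top",b,(160,125,100,130))):
    B=cv2.resize(I[y:y+h,x:x+w],None,fx=4,fy=4,interpolation=cv2.INTER_CUBIC)
    for rr,zz in((20,88),(20,165),(11,185)):
        q=proj(n,np.c_[nx+rr*np.cos(th),ny+rr*np.sin(th),0*th+zz]); cv2.polylines(B,[np.int32((q-[x,y]+.5)*4)],True,(0,0,255),1)
    out.append(B)
cv2.imwrite("pics/f.png",np.hstack(out))
E
```

```text
[468.  323.7 209.3]
```

View pics/f.png

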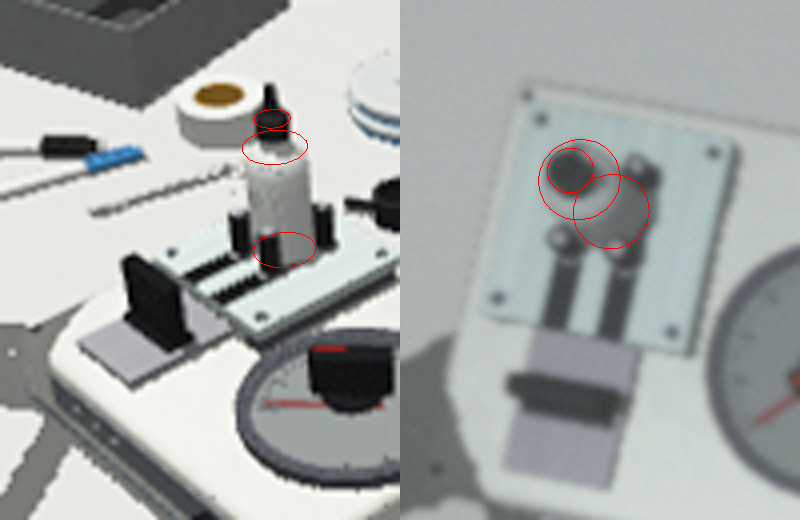

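The bottle stands upright between all four posts at scene (285,230), the jaw is closed and the hand is on zero. I hand the job in.

```bash
python3 -c "
from cell import env
print(env.close_job())"
```

```text
the job is handed in; nothing more can be done
None
```

The job is handed in after about 22 s of robot time, and the interface gave no verdict: the red hand is on its zero stop, the oil bottle stands clamped upright with the jaw closed on it, and the flux bottle was never touched.

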